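# Stack two cartons and scan the column with a two-stage trigger

### The arm

A 6-joint arm with a two-finger parallel gripper is mounted at the origin on a cart in front of the work surface, level with it; the furniture and walls round the work are solid. World frame = base frame: x ahead of the robot, y to its left, z up, the work surface at z = 0. Lengths are in m, angles in degrees, forces in N, time in s.
With the tool pointing down it reaches from about 0.3 to 0.75 m from the base axis. Payload 8.5 kg.
Tool frame: the origin (TCP) lies midway between the tips of the shut fingers; the grasp point (between the pads) lies 19 mm behind it; z points along the fingers, y is the direction in which the jaws open and shut (so a half turn about z gives the same grasp; the last joint's range is limited). The gripper opens to 85 mm and grips with 20 to 120 N. Pads are 22 mm wide; open, the fingers measure 114 mm over their backs; the gripper's body (76 mm by 85 mm) begins 54 mm behind the grasp point. The pads swing forward as they close: fully open they stand 13 mm farther back than shut.
Start: joints at [-84.93, 21.807, 74.336, -0, 83.858, -12.336], TCP at [0.165, -0.525, 0.231] pointing down, gripper open.
Joint ranges: [-178.18, 178.18], [-50.72, 133.34], [12.68, 142.11], [-81.47, 261.47], [9.98, 163.14], [-165.26, 165.26]. Speed limits (degrees/s): [136.94, 136.94, 180, 180, 180, 180].

### API

Orientations are given as [roll, pitch, yaw] about the fixed x, y, z axes, in that order (R = Rz(yaw) Ry(pitch) Rx(roll)).
In Python, from station import robot gives the robot as it stands. The module is installed in compiled form; this text tells all that it offers. Calls block until the motion is done:
- robot.move_ptp(position, orientation): joint-space move of the TCP to a pose.
- robot.move_l(position, ori=None, vel=0.15): straight line of the TCP; ori=None keeps the orientation; vel is the mean speed in m/s.
- robot.movej(angles): joint-space move.
- robot.open_gripper() and robot.grasp(effort=None): open the fingers fully, or close them until they stop; effort is the grip in N (None keeps the last).
- robot.hold(seconds).
- robot.inverse_kinematics(position, orientation): joint angles nearest the present ones, or None.
- robot.read_state(): the state.
- robot.grab_frame(name): name is "side" or "top"; returns a dict with "color" (420x560x3 uint8, blue, green, red), "K" (3x3 intrinsics, pixels), "xyz" and "orientation" of the camera in the world. Camera axes: x right, y down, z forward; pixel columns grow to the right and rows downward; lengths in m; the calibration is good to about 2 mm. A picture is of the moment at which its call begins. There is no depth.
A pose or a line that the arm cannot do raises robot.MotionError and nothing moves.
- robot.finish_job(): hands the job in, once; it reports no verdict.
The state is a dict: "time_s": time; "qpos": joint angles; "joint_vel": joint speeds; "joint_efforts": joint torques, N m; "ee_pos": TCP position; "orientation": TCP orientation; "force": force on the tool from outside, world axes, zero at the start; "ft_torque": the same for the moment, N m; "finger_gap": finger opening in m.
Only numpy, scipy, OpenCV 4.12 (cv2) and the standard library are available. Lean on these libraries where they do the work, as an engineer would, in place of code of your own. Each camera call takes 0.05 s, during which the arm holds its last target. There are 200 camera calls.

### The job

Book the two loose white cartons out: set the larger one squarely on the carton that lies on the scan station's mat and the smaller one squarely on top of that, centred and long sides parallel, set down rather than dropped, leaving the bottom carton where it is. Then work the trigger of the hand scanner that is clamped upside down over the station: squeeze it half-way and keep it there for a second (aiming light), squeeze it fully home and keep it there for a second (reading), then let it spring right back. Do not shift the power adaptor and the reel that lie near by.

Things in the scene. Friction and masses are not known exactly. Their poses are not given: they have to be found in the camera images.
- carton_base_center (a point): closed blue-and-white carton lying flat on the station's mat, 62 (its x) x 95 (its y) x 22 mm (z, up), about 0.2 kg; the point is its centre, half-way up
- carton_mid_center (a point): the larger loose white carton, lying flat on the table at one side of the station (either side), 60 (its x) x 82 (its y) x 20 mm (z, up), about 0.06 kg; the point is its centre, half-way up. Grasp it across the 60 mm
- carton_top_center (a point): the smaller loose white carton, lying flat on the table at the other side of the station, 50 (its x) x 70 (its y) x 22 mm (z, up), about 0.05 kg; the point is its centre, half-way up. Grasp it across the 50 mm
- mat (a point): middle of the black rubber mat (90 x 120 mm) at the robot's end of the scan station's aluminium base plate (360 x 130 mm, fixed to the table); the point is on the mat's top, 10 mm above the table. Its x axis runs level along the plate from the mat to the scanner's post, z is up. The scanner starts about 140 mm from here along x; nothing is above the mat
- scanner_grip (a point): point on the middle line of the grip of the grey hand scanner, held rigidly upside down on the post (head below, grip up). Grip: straight bar 30 mm (its x) x 34 mm (its y); z runs along it to the free end, 32 mm on; the head begins 60 mm the other way. It leans 34 degrees from vertical towards the mat. x points from the trigger side to the plain back face (at x = +15 mm)
- trigger_tip (a point): outer face, near the tip, of the black trigger paddle (22 mm wide, 62 mm long) on the mat side (-x) of the grip, hinged near the head; 56 mm from the hinge, about level with scanner_grip along the grip. The grip overhangs it: reach it with fingers tilted along the grip. Over trigger tip and grip back one measures 55 mm released, 47 half, 39 fully home
- trigger (a joint): the trigger's angle: 0 released, 0.28 rad fully home against its stop (half-way is 0.14); the tip travels 16 mm in all; its spring needs about 2.5 N at the tip to start and 9 N to reach home, and returns it by itself; no click, it stops hard when home
- power_brick_center (a point): black power adaptor block, 82 x 44 x 27 mm, lying on the table to the left of the station; a bystander; the point is its centre
- reel_center (a point): blue-and-white solder reel, 54 mm in diameter and 40 mm high, standing on the table to the right of the station; a bystander; the point is its centre
Mind the look-alikes: they are no part of the job. Leave any orange look-alike of the part that bears carton_top_center alone.

How it is judged:
By the outcome, as a careful person would: the job done as asked, in the order asked, and still so for the second after the job is handed in, with the robot touching nothing.
It also fails if it takes over 72 s, if anything falls off the work surface, if the arm or the gripper's body presses on something with over 40 N, if the wrist force passes 120 N, or if a joint passes its speed limit or range.

## Working session

There is one attempt and no reset: what is moved stays moved. The work goes in short steps, each a Python script; the robot and the scene stay as the last script left them, time stands still between calls to the robot, and variables do not carry over. Pictures are saved under pics/ and viewed, on a budget of 10 in all, crops included, one or two more only if the job needs it, and the job is handed in when it is done.

```bash
mkdir -p pics
python3 - <<'E'
from station import robot
import cv2,numpy as np,pickle
fs={n:robot.grab_frame(n) for n in("top","side")}
pickle.dump(fs,open('f0.pkl','wb'))
for n,f in fs.items():
    cv2.imwrite(f'pics/{n}0.png',f['color']);print(n,f['K'].tolist(),f['xyz'],f['orientation'])
print(robot.read_state())
E
```

```text
top [[381.9139242996728, 0.0, 281.033966465897], [0.0, 381.9139242996728, 211.38262275695507], [0.0, 0.0, 1.0]] [0.40086843 0.19311715 1.00372634] [-166.0025298     0.37859798  -88.3095553 ]
side [[541.649105779102, 0.0, 286.88444776098703], [0.0, 541.649105779102, 207.9171573030802], [0.0, 0.0, 1.0]] [ 0.51990813 -1.08389825  0.79938825] [-116.38002305    1.337188     -3.26847988]
{'time_s': 0.1, 'qpos': array([-8.49295257e+01,  2.18376353e+01,  7.43768534e+01, -5.63167464e-04,
        8.38548081e+01, -1.23352374e+01]), 'joint_vel': array([-0.08197291, -0.0684884 , -0.19668876, -0.04171247,  0.03061404,
       -0.09216416]), 'joint_efforts': array([ 4.24826809e-03, -4.49217618e+01, -2.31652468e+01, -1.98890189e-04,
        3.68019551e-03, -1.21681417e-06]), 'ee_pos': array([ 0.16450416, -0.52458027,  0.2307897 ]), 'orientation': array([-1.79932183e+02, -1.42570198e-02,  1.74057639e+01]), 'force': array([0.19795033, 0.56332354, 0.4251419 ]), 'ft_torque': array([-0.07323465, -0.00927437, -0.04998053]), 'finger_gap': 0.08540430876190037}
```

View pics/top0.png

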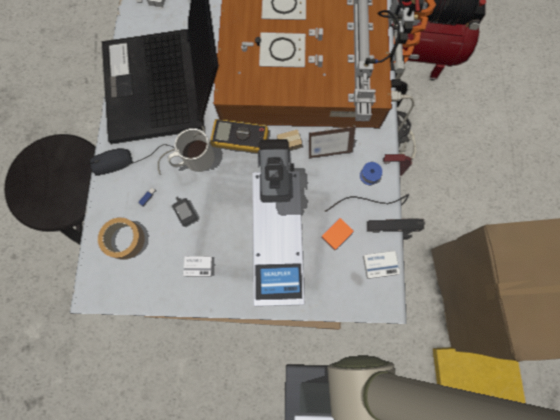

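View pics/side0.png

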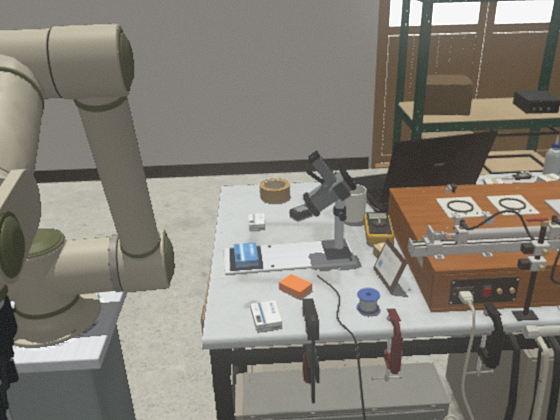

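The top view shows the station with its mat at px (278,282) and the scanner head at (275,170). The candidates for the loose cartons are white at (381,264), white at (198,266) and orange at (338,234). The orange one is the look-alike, and of the two white ones the right appears larger. Next I'll measure them and confirm in a crop.

```bash
cat > h.py <<'E'
import numpy as np,cv2
from scipy.spatial.transform import Rotation as R
def rays(f,px):
    px=np.atleast_2d(np.float64(px)); d=np.c_[px,np.ones(len(px))]@np.linalg.inv(f['K']).T
    return np.array(f['xyz']),d@R.from_euler('xyz',f['orientation'],degrees=True).as_matrix().T
def onplane(f,px,z):
    o,d=rays(f,px); return (o+d*((z-o[2])/d[:,2])[:,None])
def proj(f,P):
    q=(np.atleast_2d(P)-f['xyz'])@R.from_euler('xyz',f['orientation'],degrees=True).as_matrix()
    q=q@f['K'].T; return q[:,:2]/q[:,2:]
def tri(f,p,g,q):
    o1,d1=rays(f,p);o2,d2=rays(g,q);A=np.c_[d1[0],-d2[0]]
    s=np.linalg.lstsq(A,o2-o1,rcond=None)[0];a=o1+s[0]*d1[0];b=o2+s[1]*d2[0]
    return (a+b)/2,np.linalg.norm(a-b)
def rect(f,mask,z):
    "largest contour of mask -> plane z -> min area rect: centre, (short,long), yaw of LONG side deg"
    c=max(cv2.findContours(mask.astype(np.uint8),0,1)[0],key=cv2.contourArea)[:,0]
    P=onplane(f,c,z)[:,:2]; r=cv2.minAreaRect(np.float32(P*1000))
    b=cv2.boxPoints(r);e=[b[1]-b[0],b[2]-b[1]];l=max(e,key=np.linalg.norm)
    return np.array(r[0])/1000,sorted(r[1]),np.degrees(np.arctan2(l[1],l[0]))%180
E
python3 - <<'E'
import pickle;from h import *
fs=pickle.load(open('f0.pkl','rb'));t=fs['top'];im=t['color'];s=fs['side']['color']
hsv=cv2.cvtColor(im,cv2.COLOR_BGR2HSV);g=im.min(2)
for nm,(x,y),z in(('L',(198,266),.022),('R',(381,264),.020)):
    print(nm,g[y-20:y+21:4,x-24:x+25:4].tolist() if nm=='R' else '')
    m=np.zeros(g.shape,np.uint8);m[y-25:y+26,x-30:x+31]=g[y-25:y+26,x-30:x+31]>195
    m=cv2.morphologyEx(m,cv2.MORPH_CLOSE,np.ones((7,7)));print(nm,rect(t,m,z))
m=cv2.inRange(hsv,(95,120,50),(125,255,255));m[:, :240]=0;m[:,320:]=0;m[:250]=0
m=cv2.morphologyEx(m,cv2.MORPH_CLOSE,np.ones((5,5)));print('base',rect(t,m,.032))
m=(g>150).astype(np.uint8);m[:, :245]=0;m[:,310:]=0;m[:200]=0
for p in((278,282),(275,170),(277,145),(278,305)):print(p,onplane(t,p,.005))
up=lambda a,k:cv2.resize(a,None,fx=k,fy=k,interpolation=cv2.INTER_CUBIC)
A=up(im[240:310,170:310],2.8);B=up(im[240:310,340:410],2.8);C=up(s[140:280,220:380],3.5) ;D=up(im[130:220,240:320],2.8)
cv=np.zeros((600,800,3),np.uint8)
for a,(x,y) in((A,(0,0)),(B,(392,0)),(C[:400],(0,200)),(D,(565,250))):
    a=a[:600-y,:800-x];cv[y:y+a.shape[0],x:x+a.shape[1]]=a
cv2.imwrite('pics/crop1.png',cv)
E
```

```text
L 
L (array([0.49653616, 0.41944785]), [48.479286193847656, 68.56643676757812], np.float32(91.64169))
R [[181, 182, 180, 180, 182, 180, 179, 178, 180, 179, 179, 154, 151], [181, 178, 182, 181, 181, 181, 179, 180, 177, 177, 178, 157, 150], [182, 181, 181, 182, 179, 185, 184, 198, 206, 209, 177, 160, 149], [182, 178, 208, 208, 200, 177, 175, 209, 212, 211, 179, 163, 147], [182, 183, 183, 190, 201, 210, 213, 213, 213, 212, 183, 164, 151], [183, 182, 160, 205, 201, 200, 209, 212, 210, 204, 184, 166, 142], [182, 183, 145, 177, 141, 122, 110, 124, 143, 162, 196, 167, 144], [175, 181, 155, 206, 209, 183, 212, 198, 90, 122, 188, 167, 149], [155, 169, 169, 208, 204, 199, 179, 152, 175, 172, 177, 173, 148], [155, 158, 179, 182, 180, 179, 181, 181, 181, 180, 180, 174, 148], [164, 164, 177, 180, 181, 180, 180, 183, 181, 179, 177, 175, 122]]
R (array([ 0.51435248, -0.05478575]), [58.73377227783203, 78.93911743164062], np.float32(98.70675))
base (array([0.47851337, 0.20573505]), [33.483924865722656, 92.72120666503906], np.float32(94.487755))
(278, 282) [[0.46188313 0.20934083 0.005     ]]
(275, 170) [[0.76716663 0.22725316 0.005     ]]
(277, 145) [[0.8418852  0.22410552 0.005     ]]
(278, 305) [[0.40435498 0.20753238 0.005     ]]
```

View pics/crop1.png

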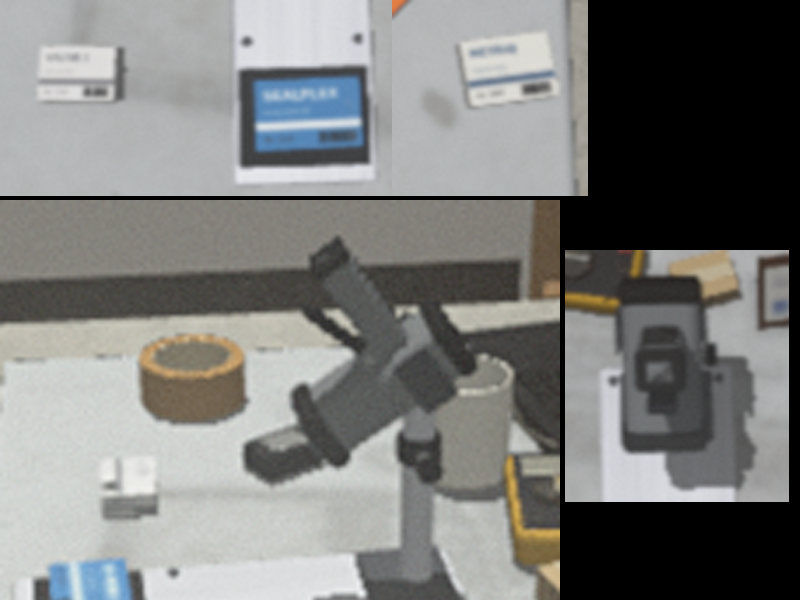

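The crop confirms it. The white right carton, px (381,264), measures about 61x81 mm, so it is mid. The white left carton, px (198,266), measures about 51x71 mm, so it is top. The trigger paddle is visible in the side view at about px (307,171) to (321,181). Now I'll measure the base and plate and pick up mid.

Run:
```python
import pickle;from h import *
from station import robot
fs=pickle.load(open('f0.pkl','rb'));t=fs['top'];im=t['color']
g=im.max(2)
# base carton: bright (blue or white) component around (278,282)
m=(g>110).astype(np.uint8);n,l=cv2.connectedComponents(m,connectivity=4)
mm=l==l[287,280] if m[287,280] else l==l[290,270]
print('base',rect(t,mm,.032),mm.sum())
# black mat incl. carton
k=((g<90)).astype(np.uint8);k[:255]=0;k[:,:245]=0;k[:,310:]=0;k[312:]=0
print('mat',rect(t,k,.010))
w=(im.min(2)>198).astype(np.uint8);w[:195]=0;w[262:]=0;w[:,:240]=0;w[:,310:]=0
print('plate part',rect(t,w,.008))
robot.move_ptp([.514,-.055,.12],[180,0,98.7]);s=robot.read_state();print(s['time_s'],s['qpos'])
robot.move_l([.514,-.055,.002],vel=.12);robot.grasp(25)
s=robot.read_state();print(s['time_s'],s['finger_gap'],s['ee_pos'],s['force'])
robot.move_l([.514,-.055,.13],vel=.15)
s=robot.read_state();print(s['time_s'],s['finger_gap'],s['force'])
fs={n:robot.grab_frame(n) for n in("top","side")};pickle.dump(fs,open('f1.pkl','wb'))
a=fs['top']['color'];b=fs['side']['color']
cv2.imwrite('pics/lift.png',np.hstack([cv2.resize(a[200:330,240:440],(400,260)),cv2.resize(b[150:350,200:400],(400,400))[:260]]))
```

```text
base (array([0.46561618, 0.20517642]), [63.81203079223633, 96.86224365234375], np.float32(94.478676)) 978
mat (array([0.46418869, 0.2090806 ]), [85.45869445800781, 113.42955780029297], np.float32(92.599205))
plate part (array([0.60493591, 0.21621208]), [122.87108612060547, 181.25692749023438], np.float32(2.6718063))
2.2333 [-1.93234181e+01  2.50054515e+01  8.95033610e+01 -6.45992459e-03
  6.54701550e+01 -2.79411851e+01]
3.725 0.05949434783497202 [ 0.51428504 -0.05509525  0.00261352] [-0.38591594 -1.07311978  6.32299329]
4.725 0.059098153563065074 [ 0.00948319 -0.00319315 -1.00819037]
```

View pics/lift.png

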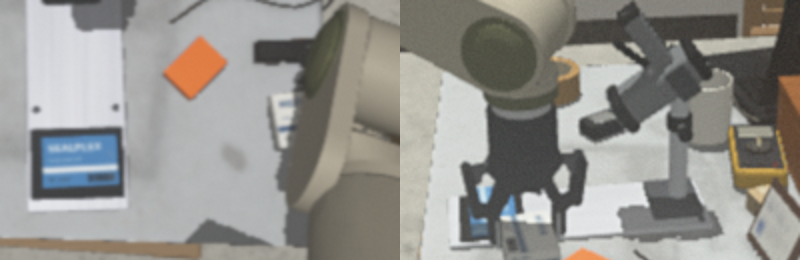

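Mid is held (gap 59 mm) and its centre matches the tool. Next is placing it on the base with a force-guarded set-down.

```bash
cat >> h.py <<'E'
def setdown(robot,x,y,z0,n=14,thr=2.5):
    robot.move_l([x,y,z0],vel=.12);robot.hold(.15);f0=robot.read_state()['force'][2];z=z0
    for i in range(n):
        z-=.0007;robot.move_l([x,y,z],vel=.02);s=robot.read_state()
        if s['force'][2]-f0>thr:break
    print('setdown',z,s['ee_pos'],s['force']-[0,0,f0]);return z
E
python3 - <<'E'
import pickle;from h import *
from station import robot
x,y=.466,.2052
robot.move_ptp([x,y,.13],[180,0,94.5])
z=setdown(robot,x,y,.039)
robot.open_gripper();robot.hold(.1)
robot.move_l([x,y,.15],vel=.2);s=robot.read_state();print(s['time_s'],s['ee_pos'])
robot.move_ptp([.4965,.4194,.12],[180,0,91.6]);print(robot.read_state()['time_s'])
fs={n:robot.grab_frame(n) for n in("top","side")};pickle.dump(fs,open('f2.pkl','wb'))
a=fs['top']['color'];b=fs['side']['color']
cv2.imwrite('pics/placed.png',np.hstack([cv2.resize(a[240:320,160:320],(480,240)),cv2.resize(b[200:300,200:300],(240,240))]))
E
```

```text
setdown 0.034100000000000005 [0.46602964 0.20522438 0.03460172] [-1.65371655 -0.40361473  6.77010272]
9.8833 [0.4654452  0.20506957 0.14902325]
10.7583
```

View pics/placed.png

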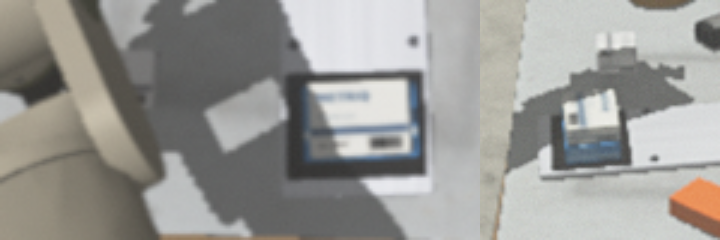

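Mid sits on the base with an even blue rim all round. Now top.

Run:
```python
import pickle;from h import *
from station import robot
t=pickle.load(open('f2.pkl','rb'))['top'];im=t['color'].astype(int)
m=np.zeros(im.shape[:2],np.uint8);roi=im[262:305,255:308]
m[262:305,255:308]=(roi[...,2]>85)
m=cv2.morphologyEx(m,cv2.MORPH_CLOSE,np.ones((3,3)))
n,l=cv2.connectedComponents(m,connectivity=4);mm=(l==l[290,280]).astype(np.uint8);mm=cv2.morphologyEx(mm,cv2.MORPH_CLOSE,np.ones((7,7)))
print('mid',rect(t,mm,.052))
p=[.4965,.4194]
robot.move_l(p+[.002],vel=.12);robot.grasp(25)
s=robot.read_state();print(s['time_s'],s['finger_gap'],s['ee_pos'],s['force'])
robot.move_l(p+[.13],vel=.15)
s=robot.read_state();print(s['time_s'],s['finger_gap'],s['force'])
```

```text
mid (array([0.45744986, 0.20123006]), [101.52422332763672, 129.28379821777344], np.float32(91.647675))
12.4167 0.049439938387624276 [0.49670821 0.41954474 0.00251929] [-0.42845945  0.12786147  4.26269034]
13.4167 0.049376345365058326 [-0.05571602 -0.10168412 -1.10504186]
```

Run:
```python
import pickle;from h import *
from station import robot
x,y=.466,.2052
robot.move_ptp([x,y,.14],[180,0,94.5])
z=setdown(robot,x,y,.0585)
robot.open_gripper();robot.hold(.1)
robot.move_l([x,y,.2],vel=.2);s=robot.read_state();print(s['time_s'],s['ee_pos'])
robot.move_ptp([.40,-.15,.30],[180,0,94.5]);print(robot.read_state()['time_s'])
fs={n:robot.grab_frame(n) for n in("top","side")};pickle.dump(fs,open('f3.pkl','wb'))
a=fs['top']['color'];b=fs['side']['color']
cv2.imwrite('pics/stack.png',np.hstack([cv2.resize(a[250:310,240:320],(400,300),interpolation=2),cv2.resize(b[130:280,220:370],(400,400),interpolation=2)[:300]]))
cv2.imwrite('pics/stack2.png',np.vstack([np.hstack([cv2.resize(a[250:310,240:320],(400,300),interpolation=2),cv2.resize(a[140:200,240:320],(400,300),interpolation=2)]),
 np.hstack([cv2.resize(b[225:285,220:300],(400,300),interpolation=2),cv2.resize(b[143:203,285:365],(400,300),interpolation=2)])]))
```

```text
setdown 0.05430000000000001 [0.46608543 0.20522532 0.05448714] [-1.03731029  0.36756746  5.49742069]
18.2 [0.46548919 0.20507776 0.19901774]
19.6
```

View pics/stack2.png

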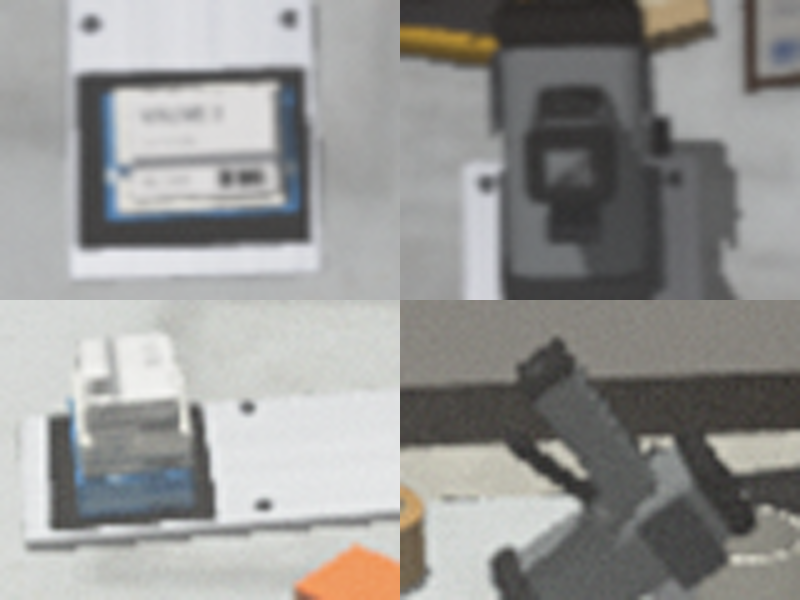

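The stack is square and centred to within about 1.5 mm. Top's centre is at crop px (199,147) and base's centre at (202,147). Grip end: top px ≈ (274.2,173), side px ≈ (312.6,154.6). Trigger tip: top px ≈ (275,187), side px ≈ (307,171). Next I'll triangulate and check against the stated geometry.

Run:
```python
import pickle;from h import *
from station import robot
fs=pickle.load(open('f3.pkl','rb'));t,s=fs['top'],fs['side']
E,e1=tri(t,(274.2,173),s,(312.6,154.6));T,e2=tri(t,(275,187),s,(307,171));print(E,e1,T,e2)
yaw=2.7;Rs=R.from_euler('z',yaw,degrees=True)
gz=Rs.apply([-np.sin(np.radians(34)),0,np.cos(np.radians(34))]);gx=Rs.apply([np.cos(np.radians(34)),0,np.sin(np.radians(34))]);gy=np.cross(gz,gx)
G=E-.032*gz;print('grip',G);d=T-G;print('tip rel',d@gx,d@gy,d@gz)
print('pred tip px',proj(t,G-.040*gx),proj(s,G-.040*gx),'back',proj(s,G+.015*gx),'gripcorners',proj(s,[E+a*.015*gx-.017*gy for a in(-1,1)]),proj(t,[E+a*.015*gx+b*.017*gy for a in(-1,1) for b in(-1,1)]).round(1).tolist())
for sg in(1,-1):
    M=np.c_[np.cross(sg*gx,-gz),sg*gx,-gz];ori=R.from_matrix(M).as_euler('xyz',degrees=True)
    for nm,p in(('grasp',G-.0125*gx-.025*gz),('pre',G-.0125*gx+.10*gz)):
        print(sg,ori.round(1),nm,p.round(4),robot.inverse_kinematics(p,ori))
```

```text
[0.65018479 0.21834845 0.30290897] 0.0028558898993517943 [0.63561107 0.21727059 0.25858556] 0.0033797190784606926
grip [0.6680591  0.21919138 0.27637976]
tip rel -0.03689617706858791 -0.0003901451298524655 0.003423099615177963
pred tip px [[274.87793253 188.81096653]] [[307.35202549 172.36383783]] back [[324.7356913  160.29046059]] gripcorners [[309.26963228 160.12519538]
 [318.9554427  153.3553518 ]] [[283.1, 181.1], [265.7, 181.4], [282.8, 166.0], [265.2, 166.3]]
1 [146.   -0.   92.7] grasp [0.6717 0.2194 0.2487] [10.01964147 24.85866687 73.91368614 -5.5382534  47.57818318  9.82094117]
1 [146.   -0.   92.7] pre [0.6019 0.2161 0.3523] [11.06400681 14.44155753 72.55181015 -5.42244827 59.40279618  9.7156152 ]
-1 [-146.    -0.   -87.3] grasp [0.6717 0.2194 0.2487] None
-1 [-146.    -0.   -87.3] pre [0.6019 0.2161 0.3523] None
```

The geometry is consistent: the predicted tip is within 1.5 px of what I see. Plan: straddle the grip with the jaws open and push the trigger with the mat-side pad by guarded arm steps.

```bash
cat > press.py <<'E'
import pickle;from h import *
from station import robot
Rs=R.from_euler('z',2.7,degrees=True);c,s_=np.cos(np.radians(34)),np.sin(np.radians(34))
gz=Rs.apply([-s_,0,c]);gx=Rs.apply([c,0,s_]);G=np.array([.66806,.21919,.27638])
ori=R.from_matrix(np.c_[np.cross(gx,-gz),gx,-gz]).as_euler('xyz',degrees=True)
P=lambda u,w=-.025:G+u*gx+w*gz
E
python3 - <<'E'
from press import *
robot.move_ptp(P(-.0125,.10),ori)
robot.move_l(P(-.0125),vel=.10);robot.hold(.3)
s=robot.read_state();f0=s['force'];print(s['time_s'],f0,((s['ee_pos']-P(-.0125))*1000).round(1))
u=-.0125;F=lambda:-(np.mean([robot.read_state()['force'] for _ in range(3)],0)-f0)@gx
while u<.014:
    u+=.001;robot.move_l(P(u),vel=.02);f=F();print(round(u*1000,1),round(f,2),end=' | ')
    if f>1.5:break
s=robot.read_state();print(s['time_s'],s['force']-f0)
fs={n:robot.grab_frame(n) for n in("top","side")};pickle.dump((fs,f0,u),open('f4.pkl','wb'))
a=fs['top']['color'];b=fs['side']['color']
cv2.imwrite('pics/contact.png',np.hstack([cv2.resize(a[140:230,230:320],(360,360)),cv2.resize(b[110:210,265:365],(400,400),interpolation=2)[:360]]))
E
```

```text
22.9333 [0.06955934 0.17659389 1.09267759] [-0.1  0.   0.3]
-11.5 1.09 | -10.5 0.6 | -9.5 0.56 | -8.5 0.32 | -7.5 -0.33 | -6.5 1.07 | -5.5 1.09 | -4.5 0.46 | -3.5 1.27 | -2.5 -0.04 | -1.5 0.93 | -0.5 0.11 | 0.5 -0.41 | 1.5 1.43 | 2.5 1.15 | 3.5 3.19 | 26.9333 [-3.11153902  0.23094407 -1.10729503]
```

View pics/contact.png

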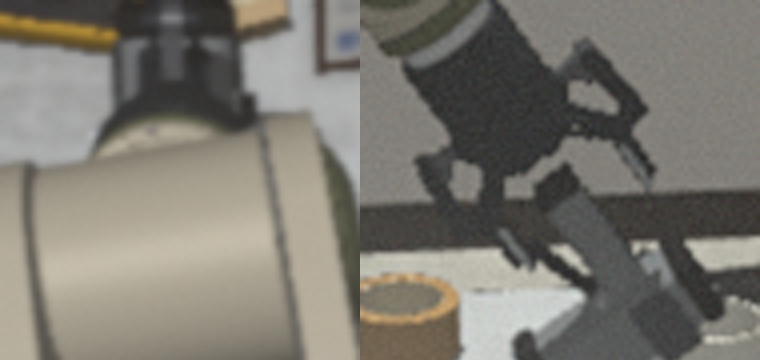

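In the side view the mat-side pad touches the end of the paddle at about crop px (530,255), and there is clear room at the grip end and the back. Contact is at u≈3 mm. Next: half, hold, home, hold, release.

Run:
```python
from press import *
_,f0,u=pickle.load(open('f4.pkl','rb'))
def F(n=4):
    r=[]
    for _ in range(n): robot.hold(.03);r.append(-(robot.read_state()['force']-f0)@gx)
    return np.mean(r)
def pos(): return (robot.read_state()['ee_pos']-G)@gx*1000
robot.move_l(P(.0110),vel=.03);robot.hold(.2);print('half',F(6),pos(),robot.read_state()['time_s'])
robot.hold(.7);a=robot.grab_frame('side')['color'];robot.hold(.6);print(F(6),pos())
u=.0165
robot.move_l(P(u),vel=.03);f=F();print(u,f,pos())
while u<.026 and f<15:
    u+=.0007;robot.move_l(P(u),vel=.02);f=F();print(round(u*1000,1),round(f,2),round(pos(),2),end=' | ')
robot.hold(.7);b=robot.grab_frame('side')['color'];robot.hold(.7);print('home',F(6),pos(),robot.read_state()['time_s'])
robot.move_l(P(-.0125),vel=.1);robot.hold(.3);d=robot.grab_frame('side')['color'];print('released',F(),robot.read_state()['time_s'])
cv2.imwrite('pics/press.png',np.hstack([cv2.resize(i[140:200,285:335],(260,312),interpolation=2) for i in(a,b,d)]))
```

```text
half 6.5757836390213 9.897267250908927 27.8333
6.188008876050734 9.90412979943412
0.0165 8.792687121507987 14.871472452146708
17.2 8.9 15.49 | 17.9 8.72 16.16 | 18.6 8.51 16.77 | 19.3 9.96 17.42 | 20.0 9.72 18.04 | 20.7 10.41 18.6 | 21.4 12.57 18.65 | 22.1 14.48 18.68 | 22.8 17.21 18.73 | home 16.914964288542134 18.73562873177632 34.95
released 0.49381235565842907 35.9333
```

View pics/press.png

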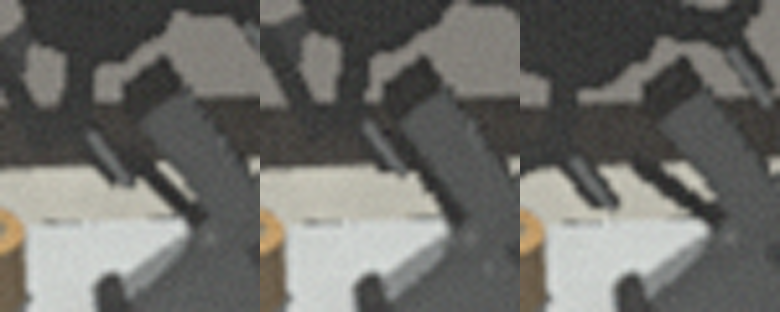

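The half-squeeze held at about 46–48 % of the measured travel. The stop was reached at pos 18.7 mm with 17 N, and the trigger sprang back, as the third panel shows. Now I'll withdraw, do a final check and hand in.

Run:
```python
from press import *
robot.move_l(P(-.0125,.11),vel=.15);robot.move_ptp([.40,-.15,.30],[180,0,94.5])
fs={n:robot.grab_frame(n) for n in("top","side")};pickle.dump(fs,open('f5.pkl','wb'));o=pickle.load(open('f3.pkl','rb'))
for n in fs:
    d=cv2.absdiff(fs[n]['color'],o[n]['color']).max(2)>60;print(n,'changed px vs stacked frame',d.sum(),np.argwhere(d)[:5].tolist())
a=fs['top']['color'];b=fs['side']['color'];print(robot.read_state()['time_s'])
cv2.imwrite('pics/final.png',np.vstack([np.hstack([cv2.resize(a[250:310,240:320],(400,300),interpolation=2),cv2.resize(b[143:203,285:365],(400,300),interpolation=2)]),cv2.resize(a[120:300,80:420],(800,300))[:, :]]))
```

```text
top changed px vs stacked frame 0 []
side changed px vs stacked frame 5 [[177, 221], [181, 218], [186, 167], [195, 185], [203, 178]]
38.6167
```

View pics/final.png

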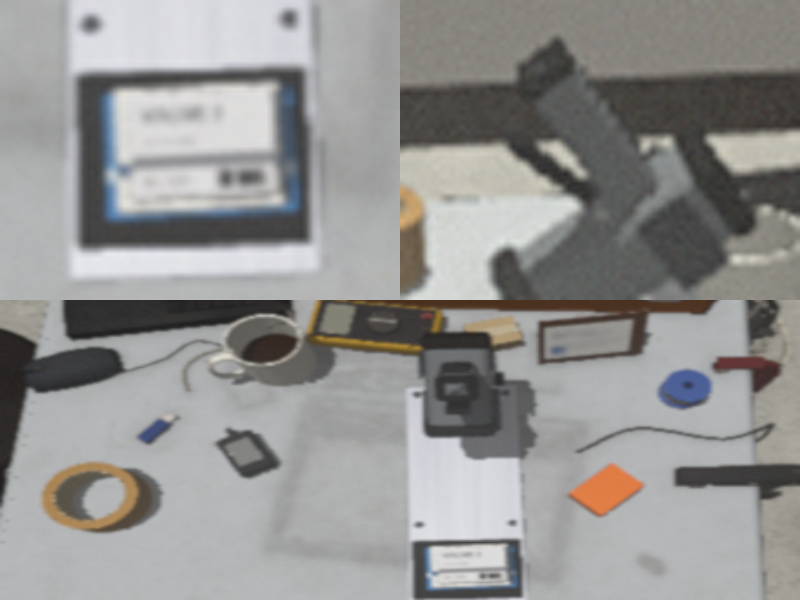

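The stack is unchanged, the trigger is released at about crop px (510,140), and the power adaptor, reel and orange look-alike are where they were. Handing in.

```bash
python3 -c "
from station import robot
print(robot.finish_job())"
```

```text
the job is handed in; nothing more can be done
None
```

The job is done and handed in at about 39 s on the robot's clock. `finish_job` reports no verdict.

- **Cartons:** The larger white carton sits on the station's carton and the smaller one on top of that. Both were set down under force control with about 5–7 N contact. The last top view shows long sides parallel. Top and bottom cartons are about 1.5 mm off centre along the long side.
- **Trigger:** I pushed it with the mat-side finger.
  - **Half-way:** held about 1.5 s at roughly 46–48 % of the measured travel. The force there was 6.2–6.6 N, slightly above the 5.5 N I expected.
  - **Fully home:** held about 1.5 s against the hard stop at about 17 N.
  - **Released:** the side view shows it sprung back to its starting position.
- **Surroundings:** Comparing pictures from before and after the scanner work, the top view is identical and the side view differs only by 5 scattered noise pixels. The adaptor, reel and orange look-alike stand where they did in the first pictures, judged by eye.
- **A check that failed:** My measurement of the middle carton right after placing it gave no usable result, because the arm's shadow spoiled it. I judged that placement by eye from the even blue rim around it.

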